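Pop the next slate out of the spring feeder and trap it

TASK

Press the release pad of the spring feeder all the way down with one fingertip, and with the other finger of the gripper stop the slate that then pops out of the open end of the deck, before it slides off: it should come to rest against that finger with its front edge sticking out about 1 to 4 cm past the end of the deck, still lying flat. Finish holding it like that, with one fingertip keeping the pad down and the other finger standing in the slate's way. Nothing is gripped or lifted, and the other things on the bench stay where they are.

Things in the scene. Friction and masses are not known exactly. Their poses are not given: they have to be found in the camera images.
- feeder: Fixed spring feeder for small slates, base 150 x 235 mm: wooden deck 81 mm wide, top 45 mm high, a guide rail along each side (tops at 51 mm, outer faces 40.5 mm from the middle), a plunger barrel behind (top at 70 mm). Origin: on the bench under the middle of the deck's open end; +y is the way out, z up. Deck y = -120 to 0 mm, barrel to -233. The release pad is at x = -68, y = -35 mm.
- deck_end (a point): Middle of the top edge of the deck's open end, 45 mm above the bench; the feeder's axes (+y = way out). From 6 mm past it nothing stands there: a finger can stand in the air in front of the slate, its tip as low as 30 mm above the bench, while the other finger is on the pad.
- release (a joint): Release pad travel, m: 0 = up, 0.010 = fully down; springs up when let go. 2.5 N to start, 5 N at the bottom, up to 3 N more from friction. It carries a steel stop tooth in front of the slate (feeder x = -29 to -15, y = 0 to 6 mm, 5 mm above the deck) that goes down with it and frees the slate at about 0.004 to 0.006.
- release_top (a point): Centre of the top face of the release pad, a dark steel square 22 x 22 mm; 42 mm above the bench when up, 32 mm when down. Its edges are 16 mm from the outside of the guide rail.
- pusher (a joint): Travel of the spring pusher behind the slate, m: 0 = home, up to 0.066. Its damped spring pushes with 4.5 N at home, about 3 N at the end, and moves the freed slate at about 5 to 7 cm/s: it has gone too far after about 0.8 s, and at the end of the stroke it tips off the deck.
- slate: The dark slate in the feeder, 63 x 112 x 8 mm, lying flat on the deck, long side along the feeder's y. Origin: centre of its underside, 45 mm above the bench; its +y is the way out, z up.
- slate_front (a point): Middle of the slate's front edge, half-way up its thickness (49 mm above the bench). At the start it is level with the end of the deck (feeder y = 0), against the stop tooth.
- pencil: Bystander: red carpenter's pencil 12 x 178 x 8 mm, lying behind the feeder. Origin: centre of underside.
- small_slate: Bystander: loose piece of slate 50 x 63 x 8 mm lying on the bench on the feeder's +x side. Origin: centre of underside.
- corner_slate: Bystander: loose piece of slate 45 x 60 x 8 mm with a cut corner, lying on the bench about 85 mm in front of the feeder's open end, on the release pad's side. Origin: centre of underside.

How it is judged:
By the outcome, as a careful person would: the job done as asked, in the order asked, and still so for the second after the job is handed in, while the arm keeps its last pose, push and grip.
It also fails if it takes over 35 s, if anything falls off the work surface, if the arm or the gripper's body presses on something with over 40 N, if the wrist force passes 120 N, or if a joint passes its speed limit or range.

ROBOT

A 6-joint arm with a two-finger parallel gripper is mounted at the origin on the work surface; the furniture and walls round the work are solid. World frame = base frame: x ahead of the robot, y to its left, z up, the work surface at z = 0. Lengths are in m, angles in rad, forces in N, time in s.
With the tool pointing down it reaches from about 0.375 to 0.9 m from the base axis. Payload 3.1 kg.
Tool frame: the origin (TCP) lies midway between the tips of the shut fingers; the grasp point (between the pads) lies 19 mm behind it (hold_point_z is the distance from the TCP to the grasp point, in m); x points along the fingers, y is the direction in which the jaws open and shut, and the axes are right-handed (so a half turn about x gives the same grasp; the last joint's range is limited). The gripper opens to 87 mm and grips with 3 to 60 N. Pads are 19 mm wide; open, the fingers measure 117 mm over their backs; the gripper's body (75 mm by 190 mm) begins 51 mm behind the grasp point.
Start: joints at [1.135, 0.527, 1.433, -0, 1.181, -0.178], TCP at [0.159, 0.604, 0.223] pointing down, gripper open.
Joint ranges: [-3.08, 3.08], [-0.75, 2.2], [0.22, 2.44], [-1.43, 4.57], [0, 2.65], [-2.85, 2.85]. Speed limits (rad/s): [2.79, 2.79, 3.14, 3.14, 3.14, 3.14].

INTERFACE

Orientations are given as a unit quaternion [w, x, y, z].
In Python, from bench import read_state, capture, camera_info, finish_job, hold_point_z gives the robot as it stands.
- The arm moves only by the tool move_arm, never from a script. Its argument "rows" is a list that holds one entry, the list of rows, each a list of 7 numbers: the finger opening in mm, from 0 to 87, then the shift along the tool's x, y, z in mm, then the turn, a rotation vector about the tool's x, y, z in degrees. In form: [[[grip, tx, ty, tz, ax, ay, az], ...]]. A call has 1 to 5 rows; each row shifts and turns the commanded pose from where the row before left it, along the tool's axes as they then stand; what a row does not reach is not made up. A row lasts 1/12 s, in which the tool goes at most 41.7 mm and 7.16 degrees, less where a joint would pass 70% of its speed; a pose out of reach is approached as far as the arm can. A call is refused whole if a number of a shift passes 41.7 or a number of a turn 7.16, either way. A call with a gripper value outside its range is refused whole. The fingers move at their own pace and stop on an object; the grip force is fixed at half the most. Time passes only in rows, so rows that do not move let the fingers close. It gives the time, the measured TCP pose, the force and the opening at its end, in the units of the state.
- read_state(): the state, without advancing time (a new reading comes with each control period).
- capture(name): name is "scene" or "top"; returns (picture, depth): 384x512x3 uint8, blue, green, red; 384x512 float32, m along the optical axis (not along the pixel's ray), 0 where there is no reading.
- camera_info(name): a dict with "fx", "fy", "cx", "cy" (pixels), "world_to_cam" (4x4, takes a point from world to camera coordinates). Camera axes: x right, y up, looking along -z (the intrinsics and any distortion apply to the point x, -y, -z); pixel columns grow to the right and rows downward; lengths in m; the calibration is good to about 2 mm. A picture is of the moment at which its call begins. camera_info takes no time and is no camera call.
- finish_job(): hands the job in, once; it reports no verdict.
The state is a dict: "clock": time; "q": joint angles; "qd": joint speeds; "joint_torque": joint torques, N m; "position": TCP position; "eef_rot": TCP orientation; "contact_force": force on the tool from outside, world axes, zero at the start; "wrist_torque": the same for the moment, N m; "gripper_width": finger opening in m.
Only numpy, scipy, OpenCV 4.12 (cv2) and the standard library are available. Lean on these libraries where they do the work, as an engineer would, in place of code of your own. Each camera call takes 0.05 s, during which the arm holds its last target. There are 200 camera calls.

## Working session

There is one attempt and no reset: what is moved stays moved. The work goes in short steps, Python scripts to look and compute and a tool call to move; the robot and the scene stay as the last step left them, time stands still between calls to the robot, and variables do not carry over. Pictures are saved under pics/ and viewed, about 8 in all and at most 12, crops included, and the job is handed in when it is done.

Besides the shell and the picture viewer there is one more tool, called in YAML: its name, and indented under it one key for each argument. move_arm: Moves the arm, as the interface text tells. Its arguments: {"type":"object","properties":{"rows":{"type":"array","items":{"type":"array","items":{"type":"array","items":{"type":"number"}}}}},"required":["rows"]}

```bash
mkdir -p pics; ls; cat > h.py <<'E'
import numpy as np,cv2
from bench import *
def ray(n,u,v,z):
    c=camera_info(n);M=np.linalg.inv(np.array(c["world_to_cam"]))
    d=M[:3,:3]@np.array([(u-c["cx"])/c["fx"],-(v-c["cy"])/c["fy"],-1]);o=M[:3,3]
    return o+d*(z-o[2])/d[2]
def proj(n,p):
    c=camera_info(n);q=np.array(c["world_to_cam"])@np.append(p,1)
    return c["cx"]+c["fx"]*q[0]/-q[2],c["cy"]+c["fy"]*q[1]/q[2]
E
python3 - <<'E'
from h import *
print(read_state()); 
for n in("scene","top"):
    p,d=capture(n);cv2.imwrite(f"pics/{n}0.png",p);np.save(f"{n}0.npy",d);print(n,camera_info(n))
E
```

```text
pics
{'clock': 0.0, 'q': array([ 1.13550312e+00,  5.28496337e-01,  1.43389181e+00, -2.76461022e-05,
        1.18138978e+00, -1.78486274e-01]), 'qd': array([ 0.00230888, -0.00188812,  0.00178302, -0.00050603,  0.00021825,
        0.00028667]), 'joint_torque': array([ 7.93291038e-04, -4.40044284e+01, -1.76590240e+01,  6.32014289e-02,
        5.82166028e-02, -1.61484295e-04]), 'position': array([0.15840444, 0.60383963, 0.22155643]), 'eef_rot': array([ 0.70106086,  0.08980268,  0.70151044, -0.09128117]), 'contact_force': array([ 0.22678433, -0.73565714,  0.0726931 ]), 'wrist_torque': array([ 0.00838842,  0.02540814, -0.00868214]), 'gripper_width': 0.08673890485219664}
scene {'fx': 444.19884406175134, 'fy': 444.19884406175134, 'cx': 248.5839516862802, 'cy': 196.9132538637886, 'world_to_cam': array([[ 0.78490289, -0.61955446, -0.00892872, -0.27138439],
       [ 0.36622202,  0.45224035,  0.81324049, -0.35959406],
       [-0.49980885, -0.64158471,  0.58185924, -0.49089613],
       [ 0.        ,  0.        ,  0.        ,  1.        ]])}
top {'fx': 392.0776530915942, 'fy': 392.0776530915942, 'cx': 261.52304305375935, 'cy': 190.86888099495096, 'world_to_cam': array([[ 0.00346264, -0.99998726,  0.0036732 ,  0.19939633],
       [ 0.98442833,  0.0040543 ,  0.17573965, -0.54295048],
       [-0.1757523 ,  0.00300748,  0.98442983, -0.86166404],
       [ 0.        ,  0.        ,  0.        ,  1.        ]])}
```

View pics/top0.png

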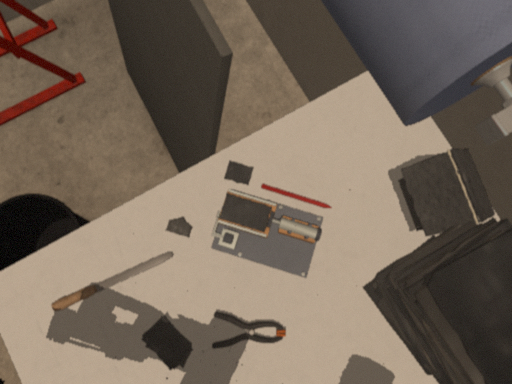

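View pics/scene0.png

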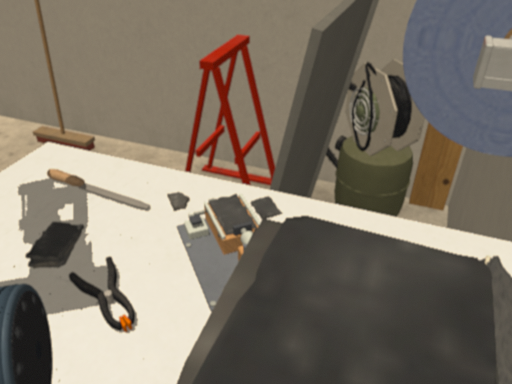

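```bash
python3 - <<'E'
from h import *
p=cv2.imread("pics/top0.png")[150:285,155:335]
cv2.imwrite("pics/c1.png",cv2.resize(p,None,fx=4.4,fy=4.4,interpolation=cv2.INTER_CUBIC))
E
```

```text
(no output)
```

View pics/c1.png

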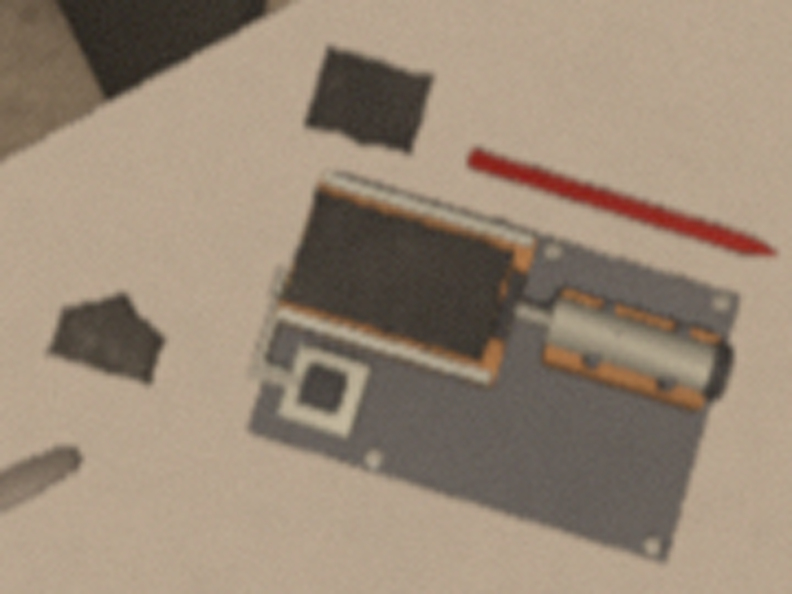

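```bash
python3 - <<'E'
from h import *
d=np.load("top0.npy");c=camera_info("top");M=np.linalg.inv(np.array(c["world_to_cam"]))
def P(x,y,z): return ray("top",155+(x+.5)/4.4-.5,150+(y+.5)/4.4-.5,z)
pts=dict(pad=(324,388,.042),pr1=(325,173,.051),pr2=(534,236,.051),mr1=(275,320,.051),mr2=(492,384,.051),sf1=(320,188,.053),sf2=(283,300,.053),b1=(737,295,.004),b2=(665,560,.004),b3=(250,430,.004),small=(370,100,.008),corner=(108,337,.008),pen1=(473,158,.008),pen2=(772,252,.008))
W={k:P(*v) for k,v in pts.items()}
for k,v in pts.items():
    u,w=int(155+v[0]/4.4),int(150+v[1]/4.4);D=d[w,u]
    q=M@np.array([(u-c["cx"])/c["fx"]*D,-(w-c["cy"])/c["fy"]*D,-D,1])
    print(k,W[k].round(4),"depthz",q[2].round(4))
# fit 2D pose
F=dict(pad=(-68,-35),pr1=(40.5,0),pr2=(40.5,-120),mr1=(-40.5,0),mr2=(-40.5,-120),sf1=(31.5,0),sf2=(-31.5,0))
A=np.array([F[k] for k in F])/1e3;B=np.array([W[k][:2] for k in F])
a,b=A.mean(0),B.mean(0);H=(A-a).T@(B-b);U,S,V=np.linalg.svd(H);R=V.T@np.diag([1,np.linalg.det(V.T@U.T)])@U.T
t=b-R@a;print("yaw",np.degrees(np.arctan2(R[1,0],R[0,0])),"t",t);print(dict(zip(F,((A@R.T+t-B)*1e3).round(1).tolist())))
for k in W: print(k,(R.T@(W[k][:2]-t)*1e3).round(1))
from scipy.spatial.transform import Rotation as Ro
q=read_state()["eef_rot"];print(Ro.from_quat(np.roll(q,-1)).as_matrix().round(3))
E
```

```text
pad [0.434  0.2771 0.042 ] depthz 0.04
pr1 [0.5458 0.2779 0.051 ] depthz 0.0515
pr2 [0.5128 0.1681 0.051 ] depthz 0.0515
mr1 [0.4684 0.3023 0.051 ] depthz 0.0248
mr2 [0.4358 0.19   0.051 ] depthz 0.0321
sf1 [0.5375 0.2802 0.053 ] depthz 0.0466
sf2 [0.4786 0.2982 0.053 ] depthz 0.0441
b1 [0.4876 0.0553 0.004 ] depthz 0.0086
b2 [0.3458 0.097  0.004 ] depthz -0.0028
b3 [0.4135 0.3196 0.004 ] depthz 0.0079
small [0.595  0.2572 0.008 ] depthz 0.0062
corner [0.463  0.3972 0.008 ] depthz 0.0092
pen1 [0.5625 0.1999 0.008 ] depthz 0.0058
pen2 [0.5108 0.0363 0.008 ] depthz 0.0059
yaw -16.772496283310993 t [0.50820167 0.29107457]
{'pad': [-1.0, 0.1], 'pr1': [1.1, 1.5], 'pr2': [-0.5, -3.7], 'mr1': [1.0, 0.4], 'mr2': [-1.0, -2.1], 'sf1': [0.9, 1.8], 'sf2': [-0.5, 1.9]}
pad [-67.  -34.8]
pr1 [39.8 -1.8]
pr2 [  39.9 -116.4]
mr1 [-41.4  -0.7]
mr2 [ -40.1 -117.7]
sf1 [31.2 -2. ]
sf2 [-30.4  -1.7]
b1 [  48.3 -231.7]
b2 [ -99.5 -232.7]
b3 [-98.9  -0. ]
small [92.9 -7.4]
corner [-73.9  88.6]
pen1 [ 78.3 -71.6]
pen2 [  76.  -243.2]
[[-0.001  0.254  0.967]
 [-0.002  0.967 -0.254]
 [-1.    -0.002 -0.   ]]
```

The top view shows the feeder at pixel (265,235), with its open end to the left and the pad at (228,238). Depth heights, sizes and the fitted pose agree to about 2–4 mm. I'll turn the tool so the jaw axis lies at 45° in the feeder frame, then move over the feeder.

move_arm:
  rows:
    - [[87,0,0,20,7,0,0],[87,0,0,30,7,0,0],[87,0,0,30,7,0,0],[87,0,0,30,7,0,0],[87,0,0,30,7,0,0]]

```text
clock: 0.52
position: [0.2799, 0.5356, 0.222]
eef_rot: [0.641, 0.299, 0.641, -0.299]
contact_force: [-0.3, 0.6, -0.6]
gripper_width: 0.0873
```

move_arm:
  rows:
    - [[87,0,0,30,6,0,0],[87,0,0,30,6,0,0],[87,0,0,30,0,0,0],[87,0,0,20,0,0,0],[87,0,0,0,0,0,0]]

```text
clock: 0.93
position: [0.34, 0.4409, 0.222]
eef_rot: [0.607, 0.363, 0.606, -0.365]
contact_force: [-0.7, 0.2, 0.3]
gripper_width: 0.0872
```

```bash
cat >> h.py <<'E'
from scipy.spatial.transform import Rotation as Ro
YAW=np.radians(-16.77);RF=np.array([[np.cos(YAW),-np.sin(YAW)],[np.sin(YAW),np.cos(YAW)]]);T=np.array([.5082,.2911])
def rep(press=(-68,-35),phi=45,z=.12):
    s=read_state();R=Ro.from_quat(np.roll(s["eef_rot"],-1)).as_matrix();a=np.radians(phi);hw=s["gripper_width"]/2+.0075
    c=np.array(press)/1e3+hw*np.array([np.cos(a),np.sin(a)])
    goal=np.append(RF@c+T,z);ang=np.degrees(np.arctan2(R[1,1],R[0,1]))
    print("t",s["clock"],"pos",s["position"].round(4),"toolshift mm",(R.T@(goal-s["position"])*1e3).round(1),"turn x",(ang-(phi-16.77)).round(2),"xdir",R[:,0].round(3),"F",s["contact_force"].round(1),"w",s["gripper_width"])
    for sg in(-1,1):
        f=s["position"][:2]+sg*hw*R[:2,1]; print("finger",sg,"feeder mm",(RF.T@(f-T)*1e3).round(1))
    return s,R
E
python3 -c "from h import *;rep()"
```

```text
t 0.9333 pos [0.34   0.4409 0.222 ] toolshift mm [102.3  56.4 187.8] turn x -0.16 xdir [-0.001 -0.003 -1.   ] F [-0.7  0.2  0.3] w 0.0872495587803464
finger -1 feeder mm [-240.5   58.8]
finger 1 feeder mm [-168.   130.9]
```

move_arm:
  rows:
    - [[87,5,11,37,0,0,0],[87,10,11,38,0,0,0],[87,10,11,38,0,0,0],[87,10,11,37,0,0,0],[87,10,12,37,0,0,0]]

```text
clock: 1.35
position: [0.4771, 0.3057, 0.177]
eef_rot: [0.607, 0.362, 0.607, -0.362]
contact_force: [0.6, 0.8, -0.0]
gripper_width: 0.087
```

move_arm:
  rows:
    - [[87,20,0,0,0,0,0],[87,20,0,0,0,0,0],[87,7,0,0,0,0,0],[87,0,0,0,0,0,0],[87,0,0,0,0,0,0]]

```text
clock: 1.77
position: [0.4761, 0.307, 0.1304]
eef_rot: [0.607, 0.362, 0.607, -0.363]
contact_force: [-0.3, 0.3, -0.2]
gripper_width: 0.0869
```

```bash
python3 - <<'E'
from h import *
s,R=rep(z=.06)
p,_=capture("top");q,_=capture("scene")
hw=s["gripper_width"]/2+.0075
for n in("top","scene"):
    print(n,[np.round(proj(n,s["position"]+k*hw*R[:,1]),1).tolist() for k in(-1,1)],"pad",np.round(proj(n,np.append(RF@[-.068,-.035]+T,.042)),1),"deckend",np.round(proj(n,np.append(T,.045)),1))
a=cv2.resize(p[170:290,180:330],None,fx=2.66,fy=4,interpolation=3)
a=cv2.resize(p[170:290,190:310],(400,400),interpolation=3);b=cv2.resize(q[150:270,150:270],(400,400),interpolation=3)
cv2.imwrite("pics/c2.png",np.hstack([a,b]))
E
```

```text
t 1.7667 pos [0.4761 0.307  0.1304] toolshift mm [70.4 -1.   5.8] turn x 0.12 xdir [-0.001 -0.    -1.   ] F [-0.3  0.3 -0.2] w 0.08693229469824523
finger -1 feeder mm [-71.3 -30.2]
finger 1 feeder mm [ 0.7 42. ]
top [[222.0, 236.6], [199.9, 193.7]] pad [228.2 238.2] deckend [222.7 205.4]
scene [[188.8, 179.2], [214.2, 153.4]] pad [195.1 218.3] deckend [222.5 199.5]
```

View pics/c2.png

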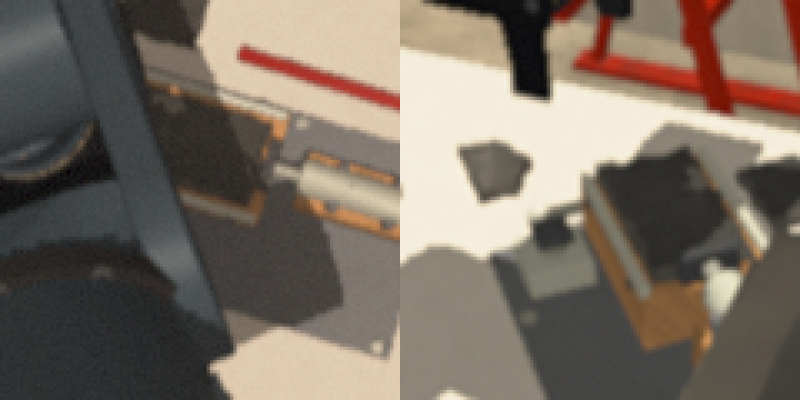

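The scene view shows the pad at about (196,219), 1.5 px from the prediction. The pressing finger is at (189,178), as computed. Correcting sideways, then descending.

move_arm:
  rows:
    - [[87,10,-1,6,0,0,0],[87,20,0,0,0,0,0],[87,25,0,0,0,0,0],[87,15,0,0,0,0,0],[87,0,0,0,0,0,0]]

```text
clock: 2.28
position: [0.4765, 0.2995, 0.058]
eef_rot: [0.606, 0.361, 0.608, -0.364]
contact_force: [-0.3, -0.2, -0.2]
gripper_width: 0.0871
```

```bash
python3 - <<'E'
from h import *
s,R=rep(z=.042)
q,_=capture("scene")
hw=s["gripper_width"]/2+.0075
print([np.round((np.array(proj("scene",s["position"]+k*hw*R[:,1]))-[150,160])*6,1).tolist() for k in(-1,1)],"pad",np.round((np.array(proj("scene",np.append(RF@[-.068,-.035]+T,.042)))-[150,160])*6,1))
cv2.imwrite("pics/c3.png",cv2.resize(q[160:250,150:270],None,fx=6,fy=6,interpolation=3))
E
```

```text
t 2.2833 pos [0.4765 0.2995 0.058 ] toolshift mm [16.   2.2 -0.9] turn x 0.07 xdir [-0.005 -0.002 -1.   ] F [-0.3 -0.2 -0.2] w 0.08711771152938486
finger -1 feeder mm [-68.8 -37.2]
finger 1 feeder mm [ 3.3 35.1]
[[266.0, 314.6], [409.7, 150.3]] pad [270.6 350. ]
```

View pics/c3.png

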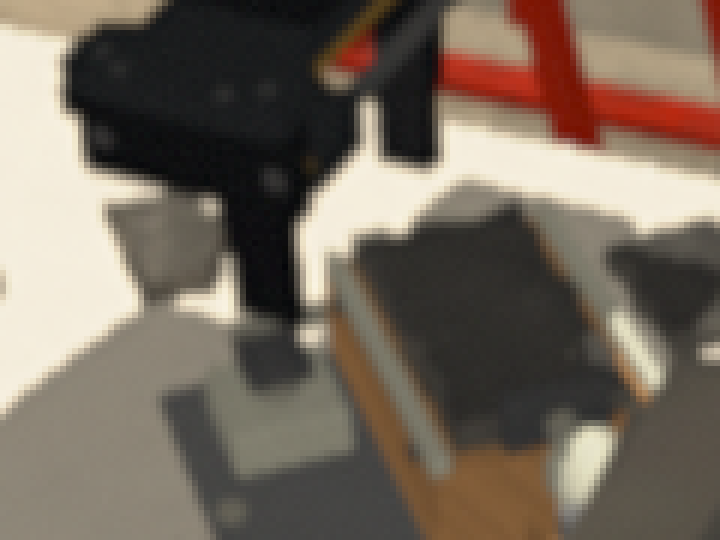

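The finger (tip at crop (272,318)) is over the pad (275,358), and the other finger is beyond the deck end. Descending to contact, then pressing.

move_arm:
  rows:
    - [[87,6,2,-1,0,0,0],[87,5,0,0,0,0,0],[87,3,0,0,0,0,0],[87,0,0,0,0,0,0]]

```text
clock: 2.67
position: [0.4798, 0.3023, 0.0466]
eef_rot: [0.607, 0.363, 0.607, -0.363]
contact_force: [-1.5, 0.2, -0.4]
gripper_width: 0.0868
```

```bash
python3 -c "from h import *;rep(z=.031)"
```

```text
t 2.6667 pos [0.4798 0.3023 0.0466] toolshift mm [15.6 -2.3 -0. ] turn x 0.07 xdir [ 0.  0. -1.] F [-1.5  0.2 -0.4] w 0.08683403696297591
finger -1 feeder mm [-66.3 -33.5]
finger 1 feeder mm [ 5.6 38.6]
```

move_arm:
  rows:
    - [[87,3,-1,0,0,0,0],[87,4,0,0,0,0,0],[87,3,0,0,0,0,0],[87,3,0,0,0,0,0],[87,0,0,0,0,0,0]]

```text
clock: 3.08
position: [0.4794, 0.3019, 0.0334]
eef_rot: [0.607, 0.363, 0.607, -0.362]
contact_force: [0.1, 0.7, 4.4]
gripper_width: 0.0867
```

```bash
python3 -c "from h import *;rep(z=.031)"
```

```text
t 3.0833 pos [0.4794 0.3019 0.0334] toolshift mm [ 2.4 -1.7 -0.2] turn x 0.05 xdir [ 0.001  0.    -1.   ] F [0.1 0.7 4.4] w 0.08670292667552972
finger -1 feeder mm [-66.7 -34. ]
finger 1 feeder mm [ 5.2 38. ]
```

move_arm:
  rows:
    - [[87,2,0,0,0,0,0],[87,1,0,0,0,0,0],[87,0,0,0,0,0,0],[87,0,0,0,0,0,0],[87,0,0,0,0,0,0]]

```text
clock: 3.5
position: [0.4794, 0.302, 0.0322]
eef_rot: [0.608, 0.363, 0.607, -0.362]
contact_force: [0.0, 1.2, 14.1]
gripper_width: 0.0871
```

```bash
python3 -c "from h import *;rep(z=.031)"
```

```text
t 3.5 pos [0.4794 0.302  0.0322] toolshift mm [ 1.2 -1.6 -0.1] turn x 0.13 xdir [ 0.001  0.    -1.   ] F [ 0.   1.2 14.1] w 0.08706155303041473
finger -1 feeder mm [-66.7 -34. ]
finger 1 feeder mm [ 5.3 38.3]
```

A push of 14 N, more than the 8 N maximum spring and friction, with the tip at 32 mm means the pad is bottomed. Now I let the slate settle and check it.

move_arm:
  rows:
    - [[87,0,0,0,0,0,0],[87,0,0,0,0,0,0],[87,0,0,0,0,0,0],[87,0,0,0,0,0,0],[87,0,0,0,0,0,0]]

```text
clock: 3.92
position: [0.4794, 0.3021, 0.0323]
eef_rot: [0.608, 0.363, 0.607, -0.362]
contact_force: [-1.3, 0.5, 14.6]
gripper_width: 0.0871
```

```bash
python3 - <<'E'
from h import *
rep()
q,_=capture("scene");p,_=capture("top")
for y in(0,.01,.025,.04): print(y,[np.round((np.array(proj("scene",np.append(RF@[x,y]+T,.053)))-[165,160])*[5,5]).tolist() for x in(-.0315,.0315)])
a=cv2.resize(q[160:250,165:265],None,fx=5,fy=5,interpolation=3)
b=cv2.resize(p[170:260,210:270],None,fx=5,fy=5,interpolation=3)
cv2.imwrite("pics/c4.png",np.hstack([a,b]))
for y in(0,-.112+.025): print("top rear",y,[np.round((np.array(proj("top",np.append(RF@[x,y]+T,.053)))-[210,170])*5+[500,0]).tolist() for x in(-.0315,.0315)])
E
```

```text
t 3.9167 pos [0.4794 0.3021 0.0323] toolshift mm [-87.7  -1.5  -0. ] turn x 0.13 xdir [ 0.001  0.    -1.   ] F [-1.3  0.5 14.6] w 0.08708864657914082
finger -1 feeder mm [-66.8 -34. ]
finger 1 feeder mm [ 5.3 38.4]
0 [[212.0, 199.0], [359.0, 165.0]]
0.01 [[205.0, 185.0], [351.0, 152.0]]
0.025 [[194.0, 166.0], [339.0, 133.0]]
0.04 [[184.0, 146.0], [327.0, 114.0]]
top rear 0 [[540.0, 240.0], [583.0, 110.0]]
top rear -0.087 [[723.0, 296.0], [763.0, 164.0]]
```

View pics/c4.png

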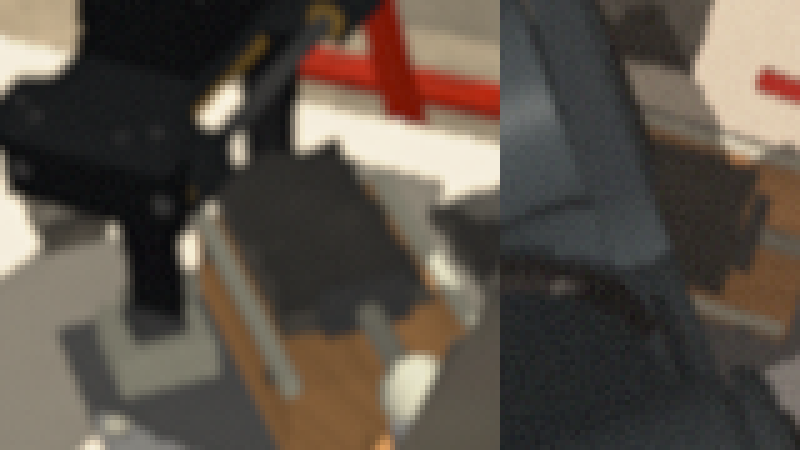

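The scene crop shows the pad down under the finger at (155,325). The slate's front-right corner is at (335,143), which puts it about 2 cm out, and its front edge runs to the other finger. In the top crop the rear edge, (763,170) to (735,290), agrees with about 2–2.5 cm. I'll wait and check that it is at rest.

move_arm:
  rows:
    - [[87,0,0,0,0,0,0],[87,0,0,0,0,0,0],[87,0,0,0,0,0,0],[87,0,0,0,0,0,0],[87,0,0,0,0,0,0]]

```text
clock: 4.43
position: [0.4794, 0.3021, 0.0322]
eef_rot: [0.608, 0.363, 0.607, -0.362]
contact_force: [0.7, 0.8, 14.1]
gripper_width: 0.087
```

move_arm:
  rows:
    - [[87,0,0,0,0,0,0],[87,0,0,0,0,0,0],[87,0,0,0,0,0,0],[87,0,0,0,0,0,0],[87,0,0,0,0,0,0]]

```text
clock: 4.85
position: [0.4794, 0.3021, 0.0322]
eef_rot: [0.608, 0.363, 0.607, -0.362]
contact_force: [0.2, -0.0, 13.9]
gripper_width: 0.0872
```

```bash
python3 - <<'E'
from h import *
rep()
q,D=capture("scene");p,_=capture("top")
c=camera_info("scene");M=np.linalg.inv(np.array(c["world_to_cam"]))
v,u=np.mgrid[150:260,150:270];d=D[150:260,150:270]
X=np.stack([(u-c["cx"])/c["fx"]*d,-(v-c["cy"])/c["fy"]*d,-d,np.ones_like(d)],-1).reshape(-1,4)@M.T
f=np.c_[(X[:,:2]-T)@RF*1e3,X[:,2]*1e3]
for x0 in(-25,-15,-5,5,15,25):
    m=(abs(f[:,0]-x0)<5)&(f[:,2]>46)&(f[:,2]<60)&(f[:,1]>-110)&(f[:,1]<60)
    if m.sum():
        g=f[m];fr=g[g[:,1]>g[:,1].max()-15];re=g[g[:,1]<-60]
        print(x0,"y max/min",g[:,1].max().round(1),"z front",np.median(fr[:,2]).round(1),"z rear",np.median(re[:,2]).round(1))
a=cv2.resize(q[160:250,165:265],None,fx=5,fy=5,interpolation=3)
b=cv2.resize(p[170:260,210:270],None,fx=5,fy=5,interpolation=3)
n=np.hstack([a,b]);o=cv2.imread("pics/c4.png");df=cv2.absdiff(n,o).max(2);print("mean diff",df.mean(),"big",(df>40).sum())
cv2.imwrite("pics/c5.png",n)
E
```

```text
t 4.85 pos [0.4794 0.3021 0.0322] toolshift mm [-87.8  -1.4  -0. ] turn x 0.13 xdir [ 0.001  0.    -1.   ] F [ 0.2 -0.  13.9] w 0.0872421856227973
finger -1 feeder mm [-66.8 -34. ]
finger 1 feeder mm [ 5.3 38.4]
-25 y max/min 12.0 z front 53.5 z rear 52.5
-15 y max/min 21.1 z front 53.4 z rear 53.3
-5 y max/min 41.8 z front 51.6 z rear 54.8
5 y max/min 35.3 z front 53.6 z rear 54.5
15 y max/min 32.9 z front 53.2 z rear 52.9
25 y max/min 25.1 z front 53.3 z rear 51.9
mean diff 2.17375 big 0
```

View pics/c5.png

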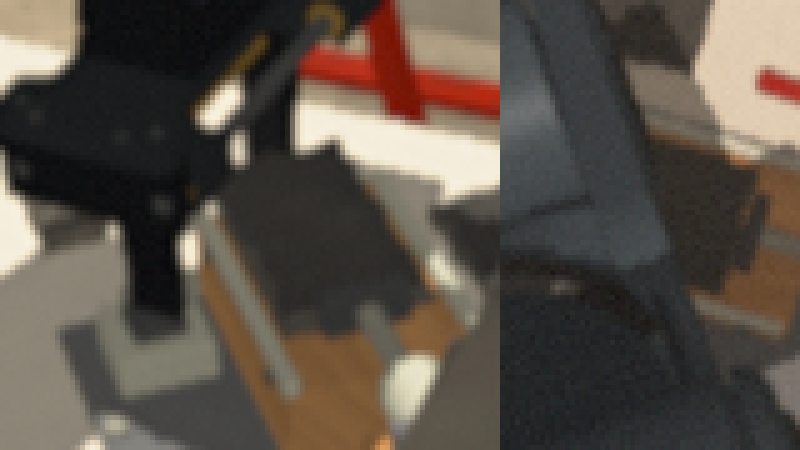

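```bash
python3 -c "from bench import *;print(finish_job())"
```

```text
the job is handed in; nothing more can be done
None
```

One fingertip is holding the release pad fully down, and the other finger stopped the slate with its front edge about 2–2.5 cm past the deck end. I handed the job in holding that pose, at about 5 s on the robot's clock.

**Checks that agreed:**
- **Pad:** the pressing tip stood at 32 mm with a steady push of about 14 N, more than the 8 N the spring and friction can give, so the pad is at the bottom.
- **Slate position:** the front corner in the scene view, the rear edge in the top view and the depth data put the overhang at about 20–25 mm. The blocking finger's nearest corner was worked out to be at about 26 mm.
- **Slate flat and at rest:** its top read about 53 mm high front and rear. Pictures taken about 0.9 s apart showed no visible change.
- **Bystanders:** I planned the path clear of them and the wrist force never showed a knock, but I did not re-measure their positions afterwards.

**Check that disagreed:** the sideways wrist force stayed around 0–1 N, less than the roughly 3–4 N I expected from the pusher. So the slate's contact with the finger rests on the geometry and on the slate standing still, not on the force reading. Friction between the fingertip and the pad may be taking up the difference.

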